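# Wind a bench transformer down to zero and switch it off

### The job

The test run is over, so shut down the variable transformer, the grey steel box with a big bar knob on a round scale on its lid. First wind the knob anticlockwise all the way back to its zero stop, and only then rock the power switch on the lid over to off by pressing its raised half down, so that the transformer cannot come up live the next time it is switched on. Leave the other things on the desk where they lie.

Things in the scene. Friction and masses are not known exactly. Their poses are not given: they have to be found in the camera images.
- transformer: grey sheet-steel box, 153 deep (its x) x 129 wide (y) x 92 mm high to the flat lid, too heavy to shift; left or right of the desk's middle. Origin: centre of its underside. +x to its back, -x to its front (fuse holder, two binding posts), +y to its left seen from the front. On the lid: scale disc of 48 mm radius, 1.5 mm thick, round the knob (axis at x = +18 mm); power switch at x = -56 mm
- dial_knob (a joint): knob angle, rad: 0 at the zero stop (fully anticlockwise seen from above), growing clockwise to 5.40 at the other stop. Pointer direction in the box's frame, counted anticlockwise from its +x: 2.70 minus this value (at zero: to the front, 25 deg towards the left). Hard stops; it stays where it is left; turning takes about 0.08 N m (2.5 N at 32 mm from the axis)
- knob_centre (a point): on the knob's vertical axis, half-way up its bar, 110.5 mm above the desk. Black knob; heights above the scale disc: skirt of 26 mm radius up to 7 mm; hub of 14 mm radius and a bar 15 mm thick up to 28 mm. The bar reaches 33 mm from the axis on the blunt side, 27 mm on the pointer side, then a nose 9 mm thick, up to 22 mm, to 38 mm. The lid is clear within 55 mm of the axis
- knob_pointer (a point): tip of the pointer nose of the knob, 38 mm from its axis, at the same height as knob_centre; a white line on top of the bar runs to it
- power_rocker (a joint): angle of the rocker switch, rad: 0 = on (left half, on the box's +y side, stands up), 0.32 = off (left half down, right half up). It is stiff and stays where it is left, so press it right down; takes about 4 N straight down near the end of the raised half
- switch_raised_half (a point): middle of the top face of the rocker's left (+y) half, raised at the start and to be pressed down; 10.5 mm from the rocker's axis, which runs along the box's x. Black rocker, 29 mm long (y), 21.5 mm wide (x), in a frame 2 mm high. The end of the raised half stands 100 mm above the desk; pressed fully down, this half lies level, 95.5 mm above the desk
- twin_meter: olive-grey box with two small panel meters, 56 x 118 x 80 mm high, loose; origin at the centre of its underside. Bystander, stands where the transformer does not (left or right). Between the two places, further back, the desk's own voltmeter stands, 240 mm tall (front at x = 0.55 m, y from -0.04 to 0.10 m): swing across well above it or in front of it
- screwdriver: fine screwdriver, 14 x 143 x 14 mm, lying along its y. Bystander
- loupe: black eyeglass loupe, 37 mm across, 34 mm high. Bystander
- pliers: black pliers, 47 x 141 x 13 mm, lying along its y. Bystander
- test_probe: black test probe, 14 x 128 x 14 mm, lying along its y. Bystander
- coax_tee: small metal T connector, 26 x 42 x 12 mm. Bystander

How it is judged:
On the way, in this order (a step that is already met when the one before it is completed fails the run):
1. the knob is at its zero stop while the switch is still on (value of joint dial_knob below 0.1 rad and value of joint power_rocker below 0.08 rad), for 0.2 s.
2. the switch is rocked over to off with the knob still at zero (value of joint dial_knob below 0.1 rad and value of joint power_rocker above 0.26 rad), for 0.2 s.
At the end, for the whole second after the job is handed in: The knob rests at its zero stop (within 0.1 rad), the power switch is rocked over to off (past 0.26 of its 0.32 rad), and no bystander has been moved by more than 30 mm (all of step 2 and distance of each of twin_meter, screwdriver, loupe, pliers, test_probe, coax_tee from where it was at the start of the episode below 0.03 m); the robot touches nothing.
It fails at once if another thing on the desk was knocked out of its place (more than 30 mm) (distance of any of twin_meter, screwdriver, loupe, pliers, test_probe, coax_tee from where it was at the start of the episode above 0.03 m).
It fails at once if the switch was turned off before the knob was back at zero (value of joint power_rocker above 0.2 rad and value of joint dial_knob above 0.3 rad).
It also fails if it takes over 51 s, if anything falls off the work surface, if the arm or the gripper's body presses on something with over 40 N, if the wrist force passes 120 N, or if a joint passes its speed limit or range.

### The arm

A 7-joint arm with a two-finger parallel gripper is mounted at the origin on a cart in front of the work surface, level with it; the furniture and walls round the work are solid. World frame = base frame: x ahead of the robot, y to its left, z up, the work surface at z = 0. Lengths are in m, angles in rad, forces in N, time in s.
With the tool pointing down it reaches from about 0.425 to 0.875 m from the base axis. Payload 4.7 kg.
Tool frame: the origin (TCP) lies midway between the tips of the shut fingers; the grasp point (between the pads) lies 19 mm behind it; z points along the fingers, y is the line along which they close (so a half turn about z gives the same grasp; the last joint's range is limited). The gripper opens to 87 mm and grips with 3 to 60 N. Pads are 19 mm wide; open, the fingers measure 117 mm over their backs; the gripper's body (75 mm by 190 mm) begins 51 mm behind the grasp point.
Start: joints at [-1.306, 0.321, -0.07, 1.45, 0.023, 1.371, -0.057], TCP at [0.161, 0.63, 0.223] pointing down, gripper open.
Joint ranges: [-2.86, 2.86], [-0.3, 2.09], [-1.38, 1.24], [0.06, 2.45], [-1.56, 4.7], [0.09, 2.05], [-2.69, 2.69]. Speed limits (rad/s): [2.57, 2.57, 3.14, 3.14, 3.14, 3.14, 3.14].

### API

Orientations are given as a rotation vector (axis times angle).
In Python, from bench import ctrl gives the robot as it stands.
- The arm moves only by the tool shift_gripper, called as name(argument=value, ...) on one line, values as JSON. Schema: {"type":"object","properties":{"segments":{"type":"array","items":{"type":"array","items":{"type":"array","items":{"type":"number"},"minItems":5,"maxItems":5},"minItems":1,"maxItems":20},"minItems":1,"maxItems":1},"grip_force":{"type":"number"},"only":{"type":"string"},"quiet":{"type":"boolean"},"lines":{"type":"string"}},"required":["segments"],"additionalProperties":false}. segments is a list that holds a single list of rows (three levels of brackets), with 1 to 20 rows, each of 5 numbers: dx, dy, dz in m, then a turn about the tool's z in rad, then the opening from 0.0 (shut) to 1.0 (fully open); each row is the pose to reach, as a shift and turn from the pose commanded when the call began, along the tool's axes at that moment; what a row does not reach only later rows make up. A row lasts 1/10 s, in which the tool goes at most 0.05 m and 0.15 rad, less where a joint would pass 70% of its speed; a pose out of reach is approached as far as the arm can. The fingers move at their own pace and stop on an object; grip_force is the grip in N (left out, the last holds). Time passes only in rows, so rows that do not move let the fingers close. The tool returns the time, the measured TCP pose, the force, the opening and the grip force at its end. only (a regular expression) keeps the lines of the reply that match it, lines (a string "A,B") keeps lines A to B, and quiet returns only ok. Input that does not fit is refused with a message, and nothing moves.
- ctrl.get_state(): the state, without advancing time (a new reading comes with each control period).
- ctrl.get_image(name): name is "side" or "top" or "wrist"; returns the picture (384x512x3 uint8, red, green, blue); there is no depth.
- ctrl.camera_model(name): a dict with "vertical_fov" (degrees; the focal length in pixels is half the picture's height over the tangent of half this angle, whatever the lens; pixels are square), "cx", "cy" (the principal point, pixels), "rvec" (rotation vector, rad) and "tvec" (3), from world to camera coordinates, as OpenCV has them; the wrist camera has in their place "hand_eye" (4x4, takes a point from camera to tool coordinates, whose origin is the TCP and whose axes are the flange's). Camera axes: x right, y down, z forward; pixel columns grow to the right and rows downward; lengths in m; the calibration is good to about 2 mm. The wrist camera is an equidistant fisheye: a pixel r from the principal point sees the ray r / f radians off the axis. A picture is of the moment at which its call begins: read the wrist's pose just before it. camera_model takes no time and is no camera call.
- ctrl.close_job(): hands the job in; it is judged then, once.
The state is a dict: "time": time; "joint_positions": joint angles; "qd": joint speeds; "joint_torque": joint torques, N m; "position": TCP position; "tool_rot": TCP orientation; "ft_force": force on the tool from outside, world axes, zero at the start; "torque": the same for the moment, N m; "grip_width": opening from 0.0 (shut) to 1.0 (fully open); "grip_force": force on a finger pad.
Only numpy, scipy, OpenCV 4.12 (cv2) and the standard library are available. Lean on these libraries where they do the work, as an engineer would, in place of code of your own. Each camera call takes 0.05 s, during which the arm holds its last target. There are 200 camera calls.

## Working session

There is one attempt and no reset: what is moved stays moved. The work goes in short steps, Python scripts to look and compute and a tool call to move; the robot and the scene stay as the last step left them, time stands still between calls to the robot, and variables do not carry over. Pictures are saved under pics/ and viewed, at most 12 in all, crops included, and the job is handed in when it is done.

```bash
ls; mkdir -p pics; python3 - <<'E'
from bench import ctrl
import cv2,numpy as np
np.set_printoptions(precision=4,suppress=True)
s=ctrl.get_state();print(s)
for n in("top","side","wrist"):
    print(n,ctrl.camera_model(n))
for n in("top","side"):
    cv2.imwrite(f"pics/{n}.png",cv2.resize(ctrl.get_image(n)[:,:,::-1],(800,600)))
E
```

```text
bench.py
pics
{'time': 0.0, 'joint_positions': array([-1.3059,  0.3218, -0.0701,  1.4517,  0.0226,  1.3708, -0.0569]), 'qd': array([-0.0007, -0.0001,  0.0009,  0.0022,  0.0003, -0.0008,  0.0021]), 'joint_torque': array([ -0.0002, -49.1314,  -0.4042, -31.2522,  -0.064 ,   0.044 ,
         0.0002]), 'position': array([0.1613, 0.6291, 0.2215]), 'tool_rot': array([-0.3929, -3.1168,  0.003 ]), 'ft_force': array([-0.2178, -0.7494,  0.0549]), 'torque': array([-0.007 ,  0.0463, -0.0535]), 'grip_force': 0.0, 'grip_width': 0.9983938542844982}
top {'vertical_fov': 54.4252434431785, 'cx': 252.59178423312432, 'cy': 194.59446576528003, 'rvec': array([ 2.1273, -2.1866,  0.1306]), 'tvec': array([0.0655, 0.4362, 1.2171])}
side {'vertical_fov': 52.48748563672518, 'cx': 255.35255373032535, 'cy': 189.4042782410744, 'rvec': array([ 0.5735, -2.4731,  1.453 ]), 'tvec': array([0.4212, 0.1688, 1.2493])}
wrist {'vertical_fov': 65.70646984690485, 'cx': 258.9749151299009, 'cy': 191.51905201825704, 'hand_eye': array([[-0.0008, -0.9544, -0.2986,  0.0819],
       [ 1.    , -0.0009, -0.    , -0.0004],
       [-0.0002, -0.2986,  0.9544, -0.1613],
       [ 0.    ,  0.    ,  0.    ,  1.    ]])}
```

View pics/top.png

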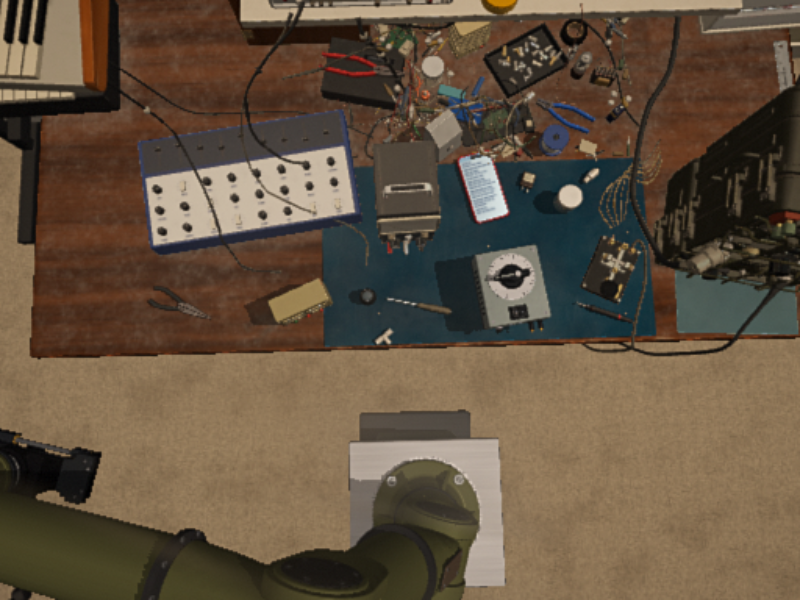

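View pics/side.png

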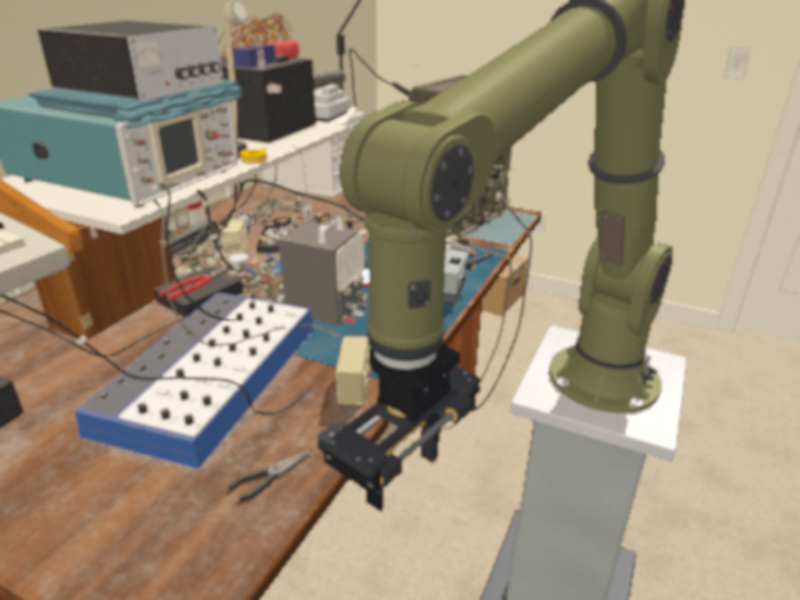

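The top picture shows the transformer at about (512,288) of 800x600, its knob at about (513,275) and its switch at (518,312). The twin meter is at (298,302). I'll enlarge the transformer.

```bash
python3 - <<'E'
from bench import ctrl
import cv2,numpy as np
im=np.mean([ctrl.get_image("top") for _ in range(2)],0).astype(np.uint8)[:,:,::-1]
c=im[150:220,295:360]
cv2.imwrite("pics/crop.png",cv2.resize(c,None,fx=8.5,fy=8.5,interpolation=cv2.INTER_CUBIC))
E
```

```text
(no output)
```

View pics/crop.png

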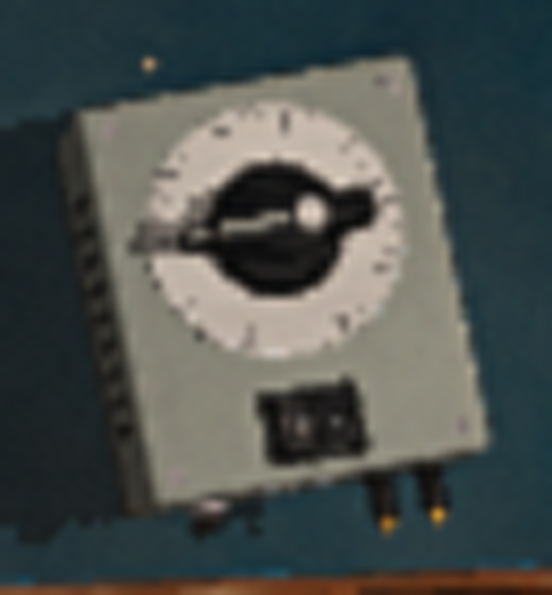

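The crop shows the lid corners at about (80,115), (410,60), (488,445) and (155,505). The disc centre is about (277,230), with the thin nose at the left (185,240) and the thick blunt end at the right (375,205). The switch is at (313,422).

```bash
cat > h.py <<'E'
from bench import ctrl
import cv2,numpy as np
from scipy.spatial.transform import Rotation as R
np.set_printoptions(precision=4,suppress=True)
def ray(n,px,T=None):
    m=ctrl.camera_model(n);f=192/np.tan(np.radians(m['vertical_fov']/2))
    d=(np.array(px,float)-[m['cx'],m['cy']])
    if n=='wrist':
        r=np.hypot(*d);t=r/f;v=np.array([*(d/r*np.sin(t)),np.cos(t)])
        p,Rt=T;H=m['hand_eye'];return p+Rt.apply(H[:3,3]),Rt.apply(H[:3,:3]@v)
    Rw=R.from_rotvec(m['rvec']).inv()
    return Rw.apply(-np.array(m['tvec'])),Rw.apply([*(d/f),1])
def at(n,px,z,T=None):
    o,d=ray(n,px,T);return o+d*(z-o[2])/d[2]
def totool(v):  # world vector -> tool axes
    return R.from_rotvec(ctrl.get_state()['tool_rot']).inv().apply(v)
E
python3 - <<'E'
from h import *
pt=lambda x,y,z:at('top',(295+(x+.5)/8.5-.5,150+(y+.5)/8.5-.5),z)
C=[pt(*c,.092) for c in[(80,115),(410,60),(488,445),(155,505)]]
for c in C:print(c)
ctr=np.mean(C,0);print(ctr)
ax=(C[0]+C[1]-C[2]-C[3])/2;ay=(C[0]+C[3]-C[1]-C[2])/2
print(np.linalg.norm(ax),np.linalg.norm(ay),np.arctan2(ax[1],ax[0]),np.arctan2(-ay[0],ay[1]))
yaw=(np.arctan2(ax[1],ax[0])+np.arctan2(-ay[0],ay[1]))/2
u=np.array([np.cos(yaw),np.sin(yaw)]);w=np.array([-u[1],u[0]])
print('yaw',yaw,'knob',ctr[:2]+.018*u,pt(277,230,.0935),'switch',ctr[:2]-.056*u+.0105*w,pt(313,422,.095))
n=pt(185,240,.1105);b=pt(375,205,.1215);print(n,b,'bar dir',np.arctan2(n[1]-b[1],n[0]-b[0]))
s=ctrl.get_state();Rt=R.from_rotvec(s['tool_rot']);print(s['position'],Rt.as_matrix())
E
```

```text
[ 0.5264 -0.113   0.092 ]
[ 0.544  -0.2378  0.092 ]
[ 0.3979 -0.2584  0.092 ]
[ 0.3791 -0.1342  0.092 ]
[ 0.4619 -0.1858  0.092 ]
0.14813502551185392 0.12579556984854323 0.14147172941044955 0.14517389145351875
yaw 0.14332281043198414 knob [ 0.4797 -0.1833] [ 0.4804 -0.1842  0.0935] switch [ 0.4049 -0.1834] [ 0.408  -0.1935  0.095 ]
[ 0.4748 -0.1468  0.1105] [ 0.484  -0.2147  0.1215] bar dir 1.7050867338406968
[0.1613 0.6293 0.2219] [[-0.9687  0.2481 -0.0002]
 [ 0.2481  0.9687 -0.0011]
 [-0.0001 -0.0011 -1.    ]]
```

shift_gripper(segments=[[[0,0,-0.05,0,1],[-0.03,-0.03,-0.06,0.1,1],[-0.41,-0.44,-0.06,1.19,1],[-0.41,-0.44,-0.06,1.19,1],[-0.41,-0.44,-0.06,1.19,1],[-0.41,-0.44,-0.06,1.19,1],[-0.41,-0.44,-0.06,1.19,1],[-0.41,-0.44,-0.06,1.19,1],[-0.41,-0.44,-0.06,1.19,1],[-0.41,-0.44,-0.06,1.19,1],[-0.41,-0.44,-0.06,1.19,1],[-0.41,-0.44,-0.06,1.19,1],[-0.41,-0.44,-0.06,1.19,1],[-0.51,-0.71,-0.04,1.19,1],[-0.51,-0.71,-0.04,1.19,1],[-0.51,-0.71,-0.04,1.19,1],[-0.51,-0.71,-0.04,1.19,1],[-0.51,-0.71,-0.04,1.19,1],[-0.51,-0.71,-0.04,1.19,1],[-0.51,-0.71,-0.04,1.19,1]]])

```text
time: 2.2
position: [0.4776, -0.1925, 0.2627]
tool_rot: [2.084, 2.347, -0.005]
ft_force: [-0.1, -0.2, 0.9]
grip_width: 1.001
grip_force: 0.0
```

```bash
python3 -c "
from h import *
print(ctrl.get_state())"
```

```text
{'time': 2.2, 'joint_positions': array([-0.5858, -0.0158,  0.9173,  1.7483,  0.0166,  1.4016,  0.447 ]), 'qd': array([-0.0412, -0.0292, -0.1077,  0.0263, -0.0319,  0.0324, -0.0919]), 'joint_torque': array([ -0.0768, -16.1331,  -0.2014, -31.6738,  -0.1458,  -0.2287,
         0.7691]), 'position': array([ 0.4776, -0.1925,  0.2627]), 'tool_rot': array([ 2.0844,  2.347 , -0.0048]), 'ft_force': array([-0.0542, -0.2267,  0.8835]), 'torque': array([-0.0737,  0.0272, -0.0323]), 'grip_force': 0.0, 'grip_width': 1.0014939035572663}
```

shift_gripper(segments=[[[0,0,0,0,1],[0,0,0,0,1]]])

```text
time: 2.4
position: [0.4793, -0.1832, 0.2623]
tool_rot: [-2.07, -2.362, -0.001]
ft_force: [-0.1, -0.0, 0.1]
grip_width: 0.999
grip_force: 0.0
```

```bash
python3 - <<'E'
from h import *
s=ctrl.get_state();im=ctrl.get_image('wrist')
np.savez('w1.npz',p=s['position'],r=s['tool_rot'])
print(s['position'],R.from_rotvec(s['tool_rot']).as_matrix())
cv2.imwrite('pics/w1.png',cv2.resize(im[:,:,::-1],(800,600),interpolation=cv2.INTER_CUBIC))
E
```

```text
[ 0.4793 -0.1832  0.2623] [[-0.1315  0.9913 -0.0003]
 [ 0.9913  0.1315  0.0008]
 [ 0.0009 -0.0002 -1.    ]]
```

View pics/w1.png

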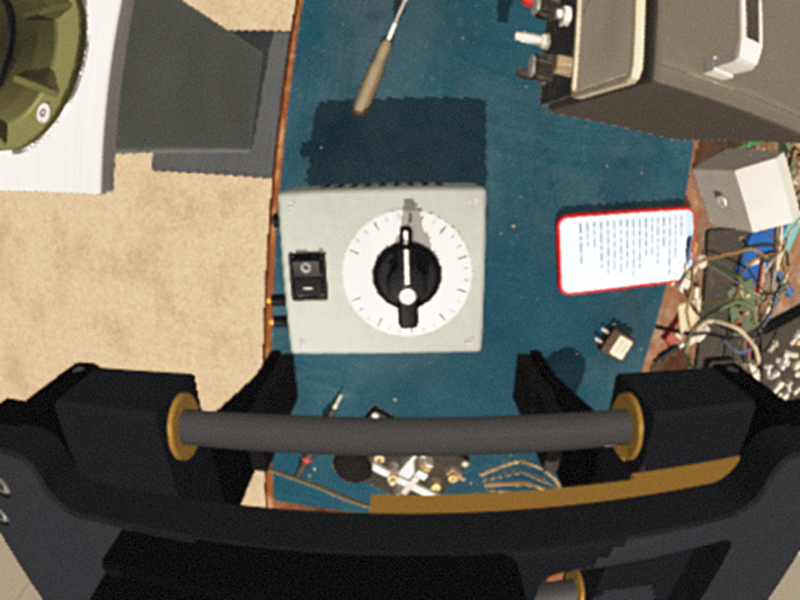

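The wrist picture shows the disc centre at (407,272), nose tip (405,228) and blunt end (408,325). The lid corners are (283,190), (484,186), (481,351) and (289,354). The rocker frame spans (290..327, 252..299).

```bash
python3 - <<'E'
from h import *
d=np.load('w1.npz');T=(d['p'],R.from_rotvec(d['r']))
pt=lambda x,y,z:at('wrist',((x+.5)*.64-.5,(y+.5)*.64-.5),z,T)
C=[pt(*c,.092) for c in[(484,186),(481,351),(289,354),(283,190)]]
ctr=np.mean(C,0);ax=(C[0]+C[1]-C[2]-C[3])/2;ay=(C[0]+C[3]-C[1]-C[2])/2
y1,y2=np.arctan2(ax[1],ax[0]),np.arctan2(-ay[0],ay[1]);yaw=(y1+y2)/2
print(np.linalg.norm(ax),np.linalg.norm(ay),y1,y2)
u=np.array([np.cos(yaw),np.sin(yaw)]);w=np.array([-u[1],u[0]])
print('knob',ctr[:2]+.018*u,pt(407,272,.0935),'switch mid',ctr[:2]-.056*u,pt(308.5,275.5,.094), 'raised half',ctr[:2]-.056*u+.0105*w)
n=pt(405,228,.1155);b=pt(408,325,.1215);print(n,b,'bar',np.arctan2(n[1]-b[1],n[0]-b[0]), n+(b-n)*38/71)
E
```

```text
0.14856751973788523 0.12800391567308414 0.14783132347946315 0.12779275487437136
knob [ 0.4816 -0.1844] [ 0.4811 -0.1831  0.0935] switch mid [ 0.4083 -0.1946] [ 0.4089 -0.1949  0.094 ] raised half [ 0.4069 -0.1842]
[ 0.475  -0.1478  0.1155] [ 0.4858 -0.2137  0.1215] bar 1.7330540193065334 [ 0.4808 -0.1831  0.1187]
```

shift_gripper(segments=[[[0,0.002,0.05,0,0.55],[0,0.002,0.1,0,0.55],[0,0.002,0.13,0,0.55],[0,0.002,0.13,0,0.55],[0,0.002,0.156,0,0.55],[0,0.002,0.156,0,0.55],[0,0.002,0.156,0,0.55],[0,0.002,0.156,0,0],[0,0.002,0.156,0,0],[0,0.002,0.156,0,0],[0,0.002,0.156,0,0],[0,0.002,0.156,0,0],[0,0.002,0.156,0,0],[0,0.002,0.156,0,0]]], grip_force=25)

```text
time: 3.85
position: [0.4808, -0.1846, 0.1073]
tool_rot: [-2.072, -2.36, -0.0]
ft_force: [-3.2, 0.2, 5.7]
grip_width: 0.31
grip_force: 25.0
```

```bash
python3 - <<'E'
from h import *
im=ctrl.get_image('wrist')
cv2.imwrite('pics/w2.png',cv2.resize(im[:,:,::-1],(800,600),interpolation=cv2.INTER_CUBIC))
E
```

```text
(no output)
```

View pics/w2.png

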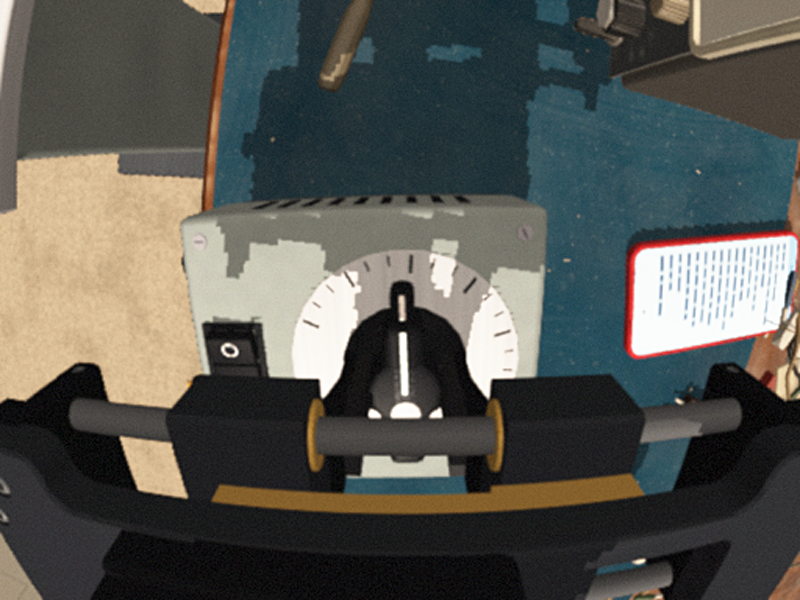

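The hub is gripped, 27 mm wide, with the pointer at (402,285) pointing straight up in the picture. Now I wind it anticlockwise.

shift_gripper(segments=[[[0,0,0,-0.1,0],[0,0,0,-0.2,0],[0,0,0,-0.3,0],[0,0,0,-0.4,0],[0,0,0,-0.5,0],[0,0,0,-0.6,0],[0,0,0,-0.7,0],[0,0,0,-0.8,0],[0,0,0,-0.9,0],[0,0,0,-1.0,0],[0,0,0,-1.05,0],[0,0,0,-1.1,0],[0,0,0,-1.1,0]]])

```text
time: 5.2
position: [0.4807, -0.1847, 0.1073]
tool_rot: [-0.532, -3.095, -0.001]
ft_force: [-2.6, 1.2, 5.1]
grip_width: 0.316
grip_force: 25.0
```

```bash
python3 - <<'E'
from h import *
s=ctrl.get_state();print(s['torque'],s['joint_positions'],R.from_rotvec(s['tool_rot']).as_matrix()[:2,1])
im=ctrl.get_image('wrist')
cv2.imwrite('pics/w3.png',cv2.resize(im[:,:,::-1],(800,600),interpolation=cv2.INTER_CUBIC))
E
```

```text
[0.0564 0.7203 0.0585] [-0.4138  0.1518  0.7913  1.9471 -0.1216  1.0914  1.6588] [0.3337 0.9427]
```

View pics/w3.png

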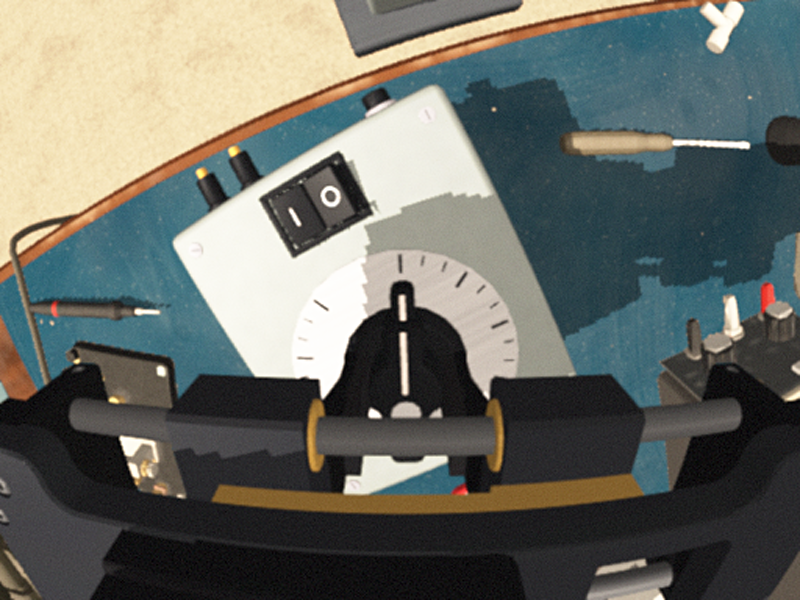

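The knob followed: the pointer at (402,290) is still aligned with the tool. It is now about 0.05 rad from the stop, so I push on until the torque rises.

shift_gripper(segments=[[[0,0,0,-0.05,0],[0,0,0,-0.1,0],[0,0,0,-0.15,0],[0,0,0,-0.18,0],[0,0,0,-0.18,0]]])

```text
time: 5.75
position: [0.4815, -0.1849, 0.1071]
tool_rot: [0.254, 3.13, -0.0]
ft_force: [-1.3, -0.9, 2.9]
grip_width: 0.314
grip_force: 25.0
```

```bash
python3 - <<'E'
from h import *
s=ctrl.get_state();v=R.from_rotvec(s['tool_rot']).as_matrix()[:2,1];print(s['torque'],np.arctan2(v[1],v[0]),s['joint_torque'])
im=ctrl.get_image('wrist')[140:300,140:380]
cv2.imwrite('pics/w4.png',cv2.resize(im[:,:,::-1],(800,533),interpolation=cv2.INTER_CUBIC))
E
```

```text
[-0.0803  0.2275 -0.3987] 1.4090612568381782 [ -0.748  -25.5966   2.2225 -26.7256  -0.0113  -0.181    0.5757]
```

View pics/w4.png

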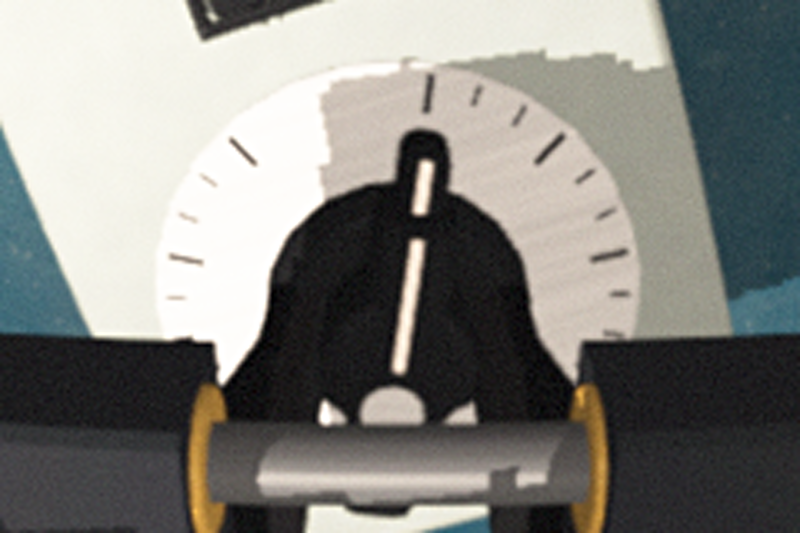

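The knob has stopped against the zero mark, with the pointer on the end tick at (428,95). The tool slipped a little and the reaction moment is 0.4 N m, so it is at the stop. Release and rise.

shift_gripper(segments=[[[0,0,0,0,0.55],[0,0,0,0,0.55],[0,0,0,0,0.55],[0,0,-0.04,0,0.55],[0,0,-0.08,0,0.55],[0,0,-0.08,1.27,0],[0,0,-0.08,1.27,0],[0,0,-0.08,1.27,0],[0,0,-0.08,1.27,0],[0,0,-0.08,1.27,0],[0,0,-0.08,1.27,0],[0,0,-0.08,1.27,0],[0,0,-0.08,1.27,0],[0,0,-0.08,1.27,0],[0,0,-0.12,1.27,0],[0,0,-0.15,1.27,0],[0,0,-0.15,1.27,0],[0,0,-0.15,1.27,0]]])

```text
time: 7.6
position: [0.4814, -0.1842, 0.2566]
tool_rot: [2.06, 2.372, 0.001]
ft_force: [-0.9, -0.0, -1.7]
grip_width: 0.004
grip_force: 0.0
```

```bash
python3 - <<'E'
from h import *
s=ctrl.get_state();im=ctrl.get_image('wrist')
np.savez('w5.npz',p=s['position'],r=s['tool_rot'])
print(R.from_rotvec(s['tool_rot']).as_matrix())
cv2.imwrite('pics/w5.png',cv2.resize(im[90:255,150:350,::-1],(800,660)[:2] if 0 else None,fx=3.6,fy=3.6,interpolation=cv2.INTER_CUBIC))
E
```

```text
[[-0.1401  0.9901  0.0009]
 [ 0.9901  0.1401  0.0003]
 [ 0.0002  0.0009 -1.    ]]
```

View pics/w5.png

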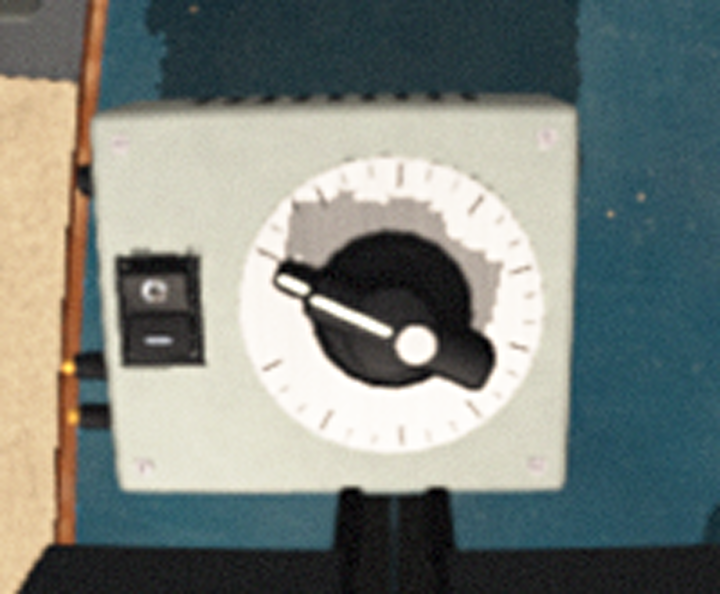

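The pointer now points front, about 25° to the left (nose tip (278,280)), so the knob is at zero. The rocker frame spans (117..203, 255..365), with the raised "O" half centred at about (157,292).

```bash
python3 - <<'E'
from h import *
d=np.load('w5.npz');T=(d['p'],R.from_rotvec(d['r']))
pt=lambda x,y,z:at('wrist',(150+(x+.5)/3.6-.5,90+(y+.5)/3.6-.5),z,T)
m=pt(160,310,.094);h=pt(157,292,.098);print(m,h)
w=np.array([-.14,.99,0]);print(T[1].inv().apply(m+.0135*w-d['p']))
E
```

```text
[ 0.4086 -0.195   0.094 ] [ 0.4079 -0.1882  0.098 ]
[ 0.013  -0.0738  0.1626]
```

shift_gripper(segments=[[[0.013,-0.04,0,0,0],[0.013,-0.074,0,0,0],[0.013,-0.074,0.05,0,0],[0.013,-0.074,0.1,0,0],[0.013,-0.074,0.14,0,0],[0.013,-0.074,0.147,0,0],[0.013,-0.074,0.147,0,0],[0.013,-0.074,0.147,0,0]]], grip_force=20)

```text
time: 8.45
position: [0.4072, -0.1822, 0.1109]
tool_rot: [2.059, 2.37, 0.001]
ft_force: [-0.2, 0.2, 0.4]
grip_width: 0.004
grip_force: 0.0
```

```bash
python3 -c "
from h import *
im=ctrl.get_image('wrist');cv2.imwrite('pics/w6.png',cv2.resize(im[150:340,80:330,::-1],None,fx=3,fy=3,interpolation=cv2.INTER_CUBIC))"
```

```text
(no output)
```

View pics/w6.png

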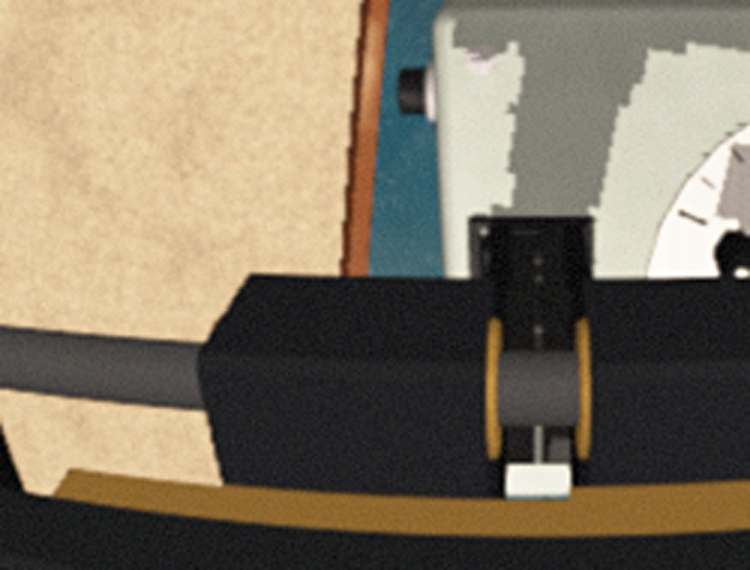

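The shut fingers, at about (540,250), are over the upper ("O") end of the rocker. Press down in small steps.

shift_gripper(segments=[[[0,0,0.005,0,0],[0,0,0.009,0,0],[0,0,0.012,0,0],[0,0,0.012,0,0]]])

```text
time: 8.9
position: [0.4067, -0.1815, 0.0977]
tool_rot: [2.06, 2.371, 0.002]
ft_force: [0.1, 2.1, 2.1]
grip_width: 0.003
grip_force: 0.8
```

shift_gripper(segments=[[[0,0,0.002,0,0],[0,0,0.004,0,0],[0,0,0.004,0,0]]])

```text
time: 9.2
position: [0.4068, -0.1814, 0.0956]
tool_rot: [-2.06, -2.371, -0.002]
ft_force: [-6.4, 4.5, 22.3]
grip_width: 0.009
grip_force: 11.1
```

shift_gripper(segments=[[[0,0,0.001,0,0],[0,0,0.001,0,0],[0,0,0.001,0,0]]])

```text
time: 9.5
position: [0.4069, -0.1814, 0.0955]
tool_rot: [-2.059, -2.37, -0.003]
ft_force: [-9.8, 5.2, 30.8]
grip_width: 0.003
grip_force: 15.3
```

shift_gripper(segments=[[[0,0,-0.02,0,0],[0,0,-0.06,0,0],[0,0.05,-0.1,0,0],[0,0.075,-0.15,0,0],[0,0.075,-0.16,0,0],[0,0.075,-0.16,0,0],[0,0.075,-0.16,0,0],[0,0.075,-0.16,0,0],[0,0.075,-0.16,0,0]]])

```text
time: 10.4
position: [0.479, -0.1715, 0.2511]
tool_rot: [-2.06, -2.369, 0.002]
ft_force: [-0.9, 0.4, -0.8]
grip_width: 0.008
grip_force: 0.0
```

```bash
python3 -c "
from h import *
im=ctrl.get_image('wrist')
cv2.imwrite('pics/w7.png',cv2.resize(im[90:255,150:350,::-1],None,fx=3.6,fy=3.6,interpolation=cv2.INTER_CUBIC))"
```

```text
(no output)
```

View pics/w7.png

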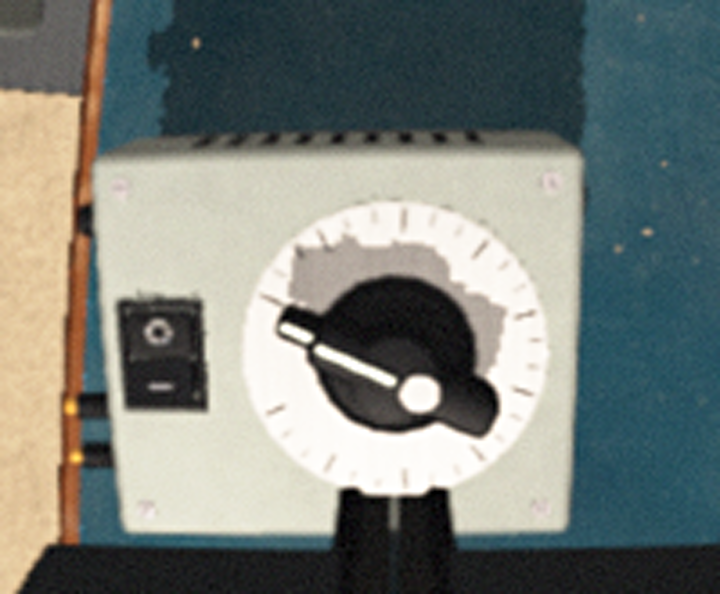

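```bash
python3 -c "
import cv2,numpy as np
a=cv2.imread('pics/w5.png')[240:380,100:220];b=cv2.imread('pics/w7.png')[284:424,102:222]
cv2.imwrite('pics/cmp.png',cv2.resize(np.clip(np.hstack([a,b])*1.5,0,255).astype(np.uint8),None,fx=3,fy=3))"
```

```text
(no output)
```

View pics/cmp.png

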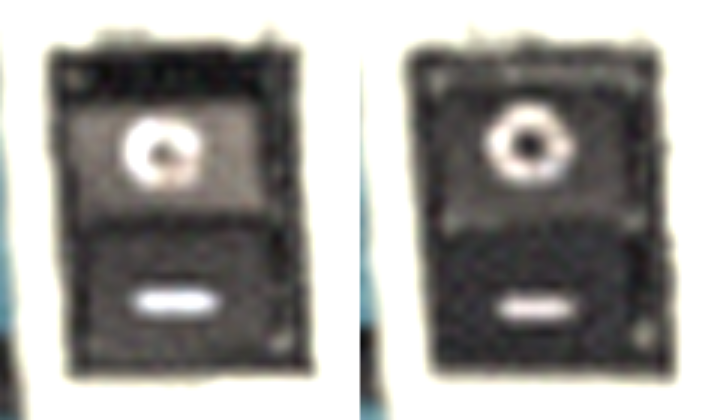

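The rocker has changed. Before (left), the "O" half was tilted up and foreshortened, with its dark end face showing at (165,75). Now (right) it lies level, and the "–" half has taken the tilted shade. The knob is still at zero, so I hand in.

```bash
python3 -c "
from bench import ctrl
print(ctrl.close_job())"
```

```text
the job is handed in; nothing more can be done
None
```

I wound the knob back to its zero stop, then rocked the power switch to off, and handed the job in at about 10.5 s of the 51 s allowed; the arm touched none of the other things on the desk, and no verdict was shown.

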